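# Make the insole sander safe and raise its counterweighted guard

## Robot

A 7-joint arm with a two-finger parallel gripper is mounted at the origin on the work surface. World frame = base frame: x ahead of the robot, y to its left, z up, the work surface at z = 0. Lengths are in m, angles in rad, forces in N, time in s.
With the tool pointing down it reaches from about 0.4 to 0.9 m from the base axis. Payload 5.6 kg.
Tool frame: the origin (TCP) lies midway between the tips of the shut fingers; the grasp point (between the pads) lies 19 mm behind it; z points along the fingers, y is the direction in which the jaws open and shut (so a half turn about z gives the same grasp; the last joint's range is limited). The gripper opens to 92 mm and grips with 3 to 60 N. Pads are 20 mm wide; open, the fingers measure 128 mm over their backs; the gripper's body (75 mm by 189 mm) begins 69 mm behind the grasp point.
Start: joints at [1.268, 0.468, -0.012, 1.603, 0.006, 1.071, -0.056], TCP at [0.167, -0.628, 0.215] pointing down, gripper open.
Joint ranges: [-2.53, 2.53], [-0.31, 2.02], [-1.57, 1.55], [0.28, 2.44], [-1.29, 4.43], [0.15, 1.84], [-2.92, 2.92]. Speed limits (rad/s): [2.57, 2.57, 3.14, 3.14, 3.14, 3.14, 3.14].

## Interface

Orientations are given as a 3x3 rotation matrix whose columns are the frame's x, y, z axes.
In Python, from station import get_state, camera, camera_model, sign_off gives the robot as it stands. The module is installed in compiled form; this text tells all that it offers.
- The arm moves only by the tool jog_arm, never from a script. Its arguments are lists of equal length, an entry for each row: "linear": the shift along the tool's x, y, z in units of 30 mm (1.0 is 30 mm), a list of three; "turn": the turn, a rotation vector about the tool's x, y, z in units of 6 degrees (1.0 is 6 degrees), a list of three; "hand": the finger opening in mm, from 0 to 91.9. In form: {"linear": [[x, y, z], ...], "turn": [[ax, ay, az], ...], "hand": [hand, ...]}. A call has 1 to 10 rows; each row is the pose to reach, as a shift and turn from the pose commanded when the call began, along the tool's axes at that moment; what a row does not reach only later rows make up. A row lasts 1/12 s, in which the tool goes at most 41.7 mm and 7.16 degrees, less where a joint would pass 70% of its speed; a pose out of reach is approached as far as the arm can. A call with a gripper value outside its range is refused whole. The fingers move at their own pace and stop on an object; the grip force is fixed at half the most. Time passes only in rows, so rows that repeat a pose let the fingers close. It gives the time, the measured TCP pose, the force and the opening at its end, in the units of the state.
- get_state(): the state, without advancing time (a new reading comes with each control period).
- camera(name): name is "scene" or "top"; returns the picture (384x512x3 uint8, red, green, blue); there is no depth.
- camera_model(name): a dict with "fx", "fy", "cx", "cy" (pixels), "R" (3x3) and "t" (3): a world point X has camera coordinates R X + t. Camera axes: x right, y down, z forward; pixel columns grow to the right and rows downward; lengths in m; the calibration is good to about 2 mm. A picture is of the moment at which its call begins. camera_model takes no time and is no camera call.
- sign_off(): hands the job in, once; it reports no verdict.
The state is a dict: "clock": time; "joints": joint angles; "joint_velocities": joint speeds; "effort": joint torques, N m; "ee_pos": TCP position; "ee_rot": TCP orientation; "wrist_force": force on the tool from outside, world axes, zero at the start; "moment": the same for the moment, N m; "grip_width": finger opening in m.
Only numpy, scipy, OpenCV 4.12 (cv2) and the standard library are available. Lean on these libraries where they do the work, as an engineer would, in place of code of your own. Each camera call takes 0.05 s, during which the arm holds its last target.

## Task

Press the red stop button of the bench sander fully down, then with the fingertips push the yellow drum guard up by its orange side handle, past its balance point, so that it swings back against its stop and stays raised by itself. Push it up smoothly without flinging it, and leave the hammer, insole, cup and tin where they are.

Things in the scene. Friction and masses are not known exactly. Their poses are not given: they have to be found in the camera images.
- sander: bench drum sander, fixed to the table. Origin at table level under the middle of the drum; x points from the operator's (robot's) side to the back, y left, z up. Grey bed 30 mm high, x -140 to 130, y -120 to 280 mm. Drum 80 mm diameter, 100 mm long, axis along y at height 135 mm. Blue motor, 105 mm diameter, y 100 to 270 mm, top 188 mm high. Work rest before the drum, top at 106 mm
- stop_button_top (a point): centre of the top face of the red stop button (38 mm diameter), which faces up on a yellow switch box at the left front of the sander, in front of the motor; pressed straight down
- stop_button (a joint): travel of the stop button in m: 0 out, 0.006 fully in; spring-loaded, about 5 N holds it fully in, and it comes out again when let go
- guard_hinge (a point): middle of the guard's hinge axis, behind the drum, fixed on the sander 75 mm behind its origin and 115 mm above the table; the hinge axis is level, along the sander's y axis
- guard (a joint): angle of the yellow guard in rad: 0 lowered over the drum, on its stop; grows as its front swings up and back; 1.5 raised, on the rear stop. A dark counterweight bar sits behind the hinge. Below the balance point (about 0.72) it falls shut; beyond it, it swings on to 1.5 by itself, damped, in about 1 s, and stays. Lifting it off its lower stop takes 2 to 4 N at the handle
- guard_handle (a point): middle of the orange handle sleeve: a round bar 20 mm thick, 105 mm long, level and along the hinge axis, sticking out to the right (sander's -y); its inner end is 25 mm from the yellow cheek. Guard lowered: 130 mm in front of, 55 mm above and 145 mm right of point guard_hinge; it moves on a 141 mm circle about the hinge axis. Free space below, in front and right of it
- hammer: bystander: hammer with red handle, 270 mm long, lying to the right of the insole; origin at its underside, half-way along
- insole: bystander: white insole, 258 mm long, 84 mm wide, at most 24 mm high, lying flat to the right of the sander's bed; origin at its underside, long axis x
- cup: bystander: yellow cup, 74 mm diameter, 95 mm high, standing to one side of the sander; origin at the middle of its underside
- tin: bystander: tin with a green label, 70 mm diameter, 85 mm high, standing on the other side of the sander; origin at the middle of its underside

How it is judged:
By the outcome, as a careful person would: the job done as asked, in the order asked, and still so for the second after the job is handed in, with the robot touching nothing.
It also fails if it takes over 53 s, if anything falls off the work surface, if the arm or the gripper's body presses on something with over 40 N, if the wrist force passes 120 N, or if a joint passes its speed limit or range.

## Working session

There is one attempt and no reset: what is moved stays moved. The work goes in short steps, Python scripts to look and compute and a tool call to move; the robot and the scene stay as the last step left them, time stands still between calls to the robot, and variables do not carry over. Pictures are saved under pics/ and viewed, and the job is handed in when it is done.

Besides the shell and the picture viewer there is one more tool, called after "Call:" as name(argument=value, ...) on one line, values as JSON. jog_arm: Moves the arm, as the interface text tells. Its arguments: {"type":"object","properties":{"linear":{"type":"array"},"turn":{"type":"array"},"hand":{"type":"array"}},"required":["linear","turn","hand"]}

```bash
mkdir -p pics; python3 - <<'E'
from station import *
import cv2,numpy as np
for n in ("scene","top"):
    im=camera(n); cv2.imwrite(f"pics/{n}0.png",im[:,:,::-1]); m=camera_model(n); print(n,m)
s=get_state(); print({k:np.round(v,3) for k,v in s.items()})
E
```

```text
scene {'fx': 396.8153310758802, 'fy': 396.8153310758802, 'cx': 254.33719999833127, 'cy': 191.51492905419346, 'R': array([[ 0.15680733,  0.98755345, -0.01223281],
       [ 0.73963336, -0.1256317 , -0.66118014],
       [-0.65448756,  0.09463009, -0.75012744]]), 't': array([-0.13591786, -0.33036665,  1.70639176])}
top {'fx': 466.4139675622435, 'fy': 466.4139675622435, 'cx': 248.19963220583668, 'cy': 189.16594344885476, 'R': array([[-0.03806611, -0.99926815, -0.00375891],
       [-0.97887642,  0.03804496, -0.20088187],
       [ 0.20087787, -0.00396728, -0.97960826]]), 't': array([0.05546649, 0.61015372, 1.56219745])}
{'clock': np.float64(0.1), 'joints': array([ 1.268,  0.468, -0.012,  1.604,  0.006,  1.071, -0.056]), 'joint_velocities': array([-0.   , -0.003,  0.   , -0.004,  0.   , -0.   , -0.002]), 'effort': array([ 1.0000e-03, -5.2164e+01, -1.2000e-02, -2.4437e+01, -5.7000e-02,
        1.4000e-02,  0.0000e+00]), 'ee_pos': array([ 0.167, -0.628,  0.214]), 'ee_rot': array([[ 0.966,  0.257, -0.001],
       [ 0.257, -0.966,  0.001],
       [-0.   , -0.002, -1.   ]]), 'wrist_force': array([ 0.407,  0.327, -0.347]), 'moment': array([-0.032, -0.015, -0.067]), 'grip_width': np.float64(0.092)}
```

View pics/scene0.png

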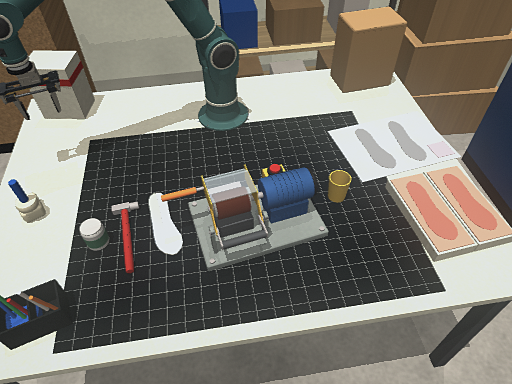

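View pics/top0.png

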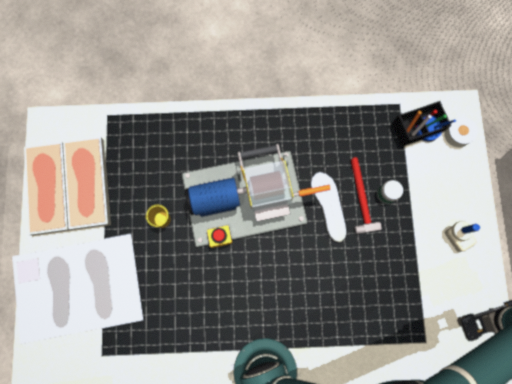

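The scene view has the handle at about (180,194) and the red button at about (276,168). The top view has the handle at (314,190) and the button at (219,236). The arm is parked to the right, and the insole lies partly under the handle.

```bash
cat > h.py <<'E'
import numpy as np,cv2
from station import *
def P(n):
    m=camera_model(n); K=np.array([[m['fx'],0,m['cx']],[0,m['fy'],m['cy']],[0,0,1]]); return K@np.c_[m['R'],m['t']]
def tri(a,b):
    X=cv2.triangulatePoints(P('scene'),P('top'),np.array(a,float).reshape(2,1),np.array(b,float).reshape(2,1)); X=(X[:3]/X[3]).ravel()
    e=[]
    for n,u in(('scene',a),('top',b)):
        p=P(n)@np.r_[X,1]; e.append(np.round(p[:2]/p[2]-u,1))
    return X,e
def plane(n,u,z):
    m=camera_model(n); d=m['R'].T@np.array([(u[0]-m['cx'])/m['fx'],(u[1]-m['cy'])/m['fy'],1]); c=-m['R'].T@m['t']
    return c+d*(z-c[2])/d[2]
def proj(n,X):
    p=P(n)@np.r_[X,1]; return p[:2]/p[2]
E
python3 - <<'E'
from h import *
for n,wins in(('scene',{'h':(150,180,205,210),'b':(255,155,295,185)}),('top',{'h':(290,175,340,205),'b':(200,220,240,250)})):
    im=cv2.imread(f'pics/{n}0.png'); hsv=cv2.cvtColor(im,cv2.COLOR_BGR2HSV)
    for k,(x0,y0,x1,y1) in wins.items():
        w=hsv[y0:y1,x0:x1]; H,S,V=w[...,0],w[...,1],w[...,2]
        m=((H>=5)&(H<=20) if k=='h' else (H<=5)|(H>=172))&(S>130)&(V>80)
        m=m.astype(np.uint8); N,l,st,c=cv2.connectedComponentsWithStats(m)
        for i in range(1,N):
            if st[i,4]>8:
                ys,xs=np.where(l==i); pts=np.c_[xs+x0,ys+y0].astype(float); mu=pts.mean(0)
                d=np.linalg.svd(pts-mu,full_matrices=False)[2][0]; t=(pts-mu)@d
                print(n,k,st[i],mu.round(1),'ends',(mu+d*t.min()).round(1),(mu+d*t.max()).round(1))
    b=(230,130,390,290) if n=='scene' else (160,130,330,260)
    x0,y0,x1,y1=(145,135,345,275) if n=='scene' else (160,130,360,260)
    cv2.imwrite(f'pics/{n}_z.png',cv2.resize(im[y0:y1,x0:x1],None,fx=4,fy=4,interpolation=cv2.INTER_CUBIC))
E
```

```text
scene h [ 11   7  36  14 228] [178.5 193.6] ends [195.6 189.3] [161.3 198. ]
scene b [14  9 12  9 83] [274.4 167.9] ends [269.  167.6] [280.  168.3]
top h [  9  11  31  10 168] [312.  190.3] ends [329.  186.9] [298.8 192.9]
top b [ 13   9  12  13 123] [218.3 234.9] ends [220.8 229.3] [215.9 240.5]
```

View pics/scene_z.png

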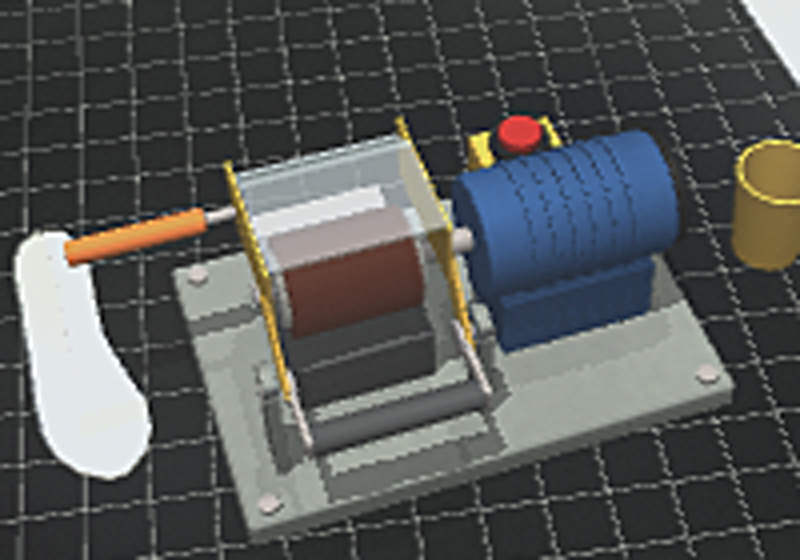

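View pics/top_z.png

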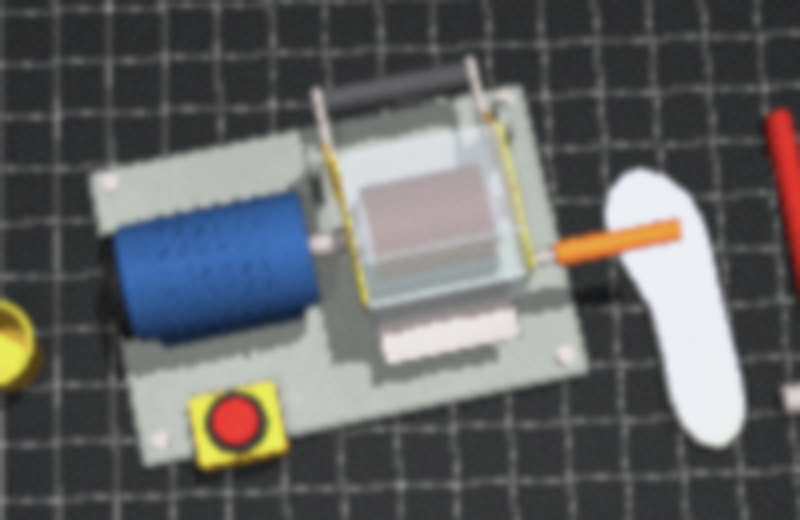

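The zooms clearly show the bed corners, the handle ends and the button top. Next I'll triangulate them.

```bash
python3 - <<'E'
from h import *
X1,e1=tri((195.6,189.3),(298.8,192.9));X2,e2=tri((161.3,198.0),(329.3,187));print('inner',X1,e1,'outer',X2,e2)
Xm,em=tri((178.5,193.6),(314,190));print('mid',Xm,em,np.linalg.norm(X1-X2))
Xb,eb=tri((274.6,167.4),(218.6,235));print('btn',Xb,eb)
# bed corners z=.03: local (130,280),(130,-120),(-140,-120),(-140,280)
pz=np.array([(92,175),(522,86),(587,370),(145,465)])/4+[160,130]
W=np.array([plane('top',u,.03)[:2] for u in pz]);L=np.array([(130,280),(130,-120),(-140,-120),(-140,280)])/1e3
A=L-L.mean(0);B=W-W.mean(0)
th=np.arctan2((A[:,0]*B[:,1]-A[:,1]*B[:,0]).sum(),(A*B).sum());R=np.array([[np.cos(th),-np.sin(th)],[np.sin(th),np.cos(th)]])
o=W.mean(0)-R@L.mean(0);print('yaw',th,'o',o,'res',((L@R.T+o)-W).round(4).tolist())
hd=R@[-.055,-.145]+o;print('handle pred',hd,.17);print('btn local',R.T@(Xb[:2]-o),'handle meas local',R.T@(Xm[:2]-o))
hz=.17
for n in('scene','top'):
    print(n,[proj(n,np.r_[R@[-.055,y]+o,.17]).round(1) for y in(-.145+.0525,-.145,-.145-.0525)])
for z in (.06,.08,.09,.1,.11): print(z,plane('scene',(274.6,167.4),z)[:2],plane('top',(218.6,235),z)[:2])
for n,u in(('cup',(157,218)),('tin',(393,190))): print(n,plane('top',u,.09))
E
```

```text
inner [ 0.57039376 -0.13002857  0.17314572] [array([-0.2,  0. ]), array([-0.2,  0. ])] outer [ 0.58639774 -0.23114865  0.17126599] [array([ 0.2, -0. ]), array([ 0.1, -0. ])]
mid [ 0.57823225 -0.18055632  0.17210182] [array([ 0.1, -0. ]), array([ 0., -0.])] 0.10239595608467451
btn [0.45171253 0.13657372 0.10340024] [array([-0.1,  0. ]), array([-0., -0.])]
yaw 0.16967208598828118 o [ 0.60591645 -0.03103487] res [[0.003, 0.0041], [0.0031, -0.0013], [-0.0033, -0.0046], [-0.0029, 0.0018]]
handle pred [ 0.57619081 -0.18323995] 0.17
btn local [-0.12368733  0.1912405 ] handle meas local [-0.05253472 -0.14269962]
scene [array([194.9, 189.3]), array([177.7, 193.7]), array([160.2, 198.1])]
top [array([299., 194.]), array([314.8, 190.7]), array([330.6, 187.4])]
0.06 [0.40949602 0.14611516] [0.45634117 0.13916445]
0.08 [0.42895723 0.14181741] [0.45419726 0.13789958]
0.09 [0.43868783 0.13966853] [0.4531253  0.13726715]
0.1 [0.44841843 0.13751966] [0.45205334 0.13663472]
0.11 [0.45814904 0.13537078] [0.45098139 0.13600228]
cup [0.51863384 0.34396483 0.09      ]
tin [ 0.58398257 -0.46204843  0.09      ]
```

```bash
cat >> h.py <<'E'
from scipy.spatial.transform import Rotation as Ro
def rot(yaw,tilt,roll=0):  # tool: x fwd along yaw, z down tilted fwd by tilt
    c,s=np.cos(yaw),np.sin(yaw); b=np.array([[c,s,0],[s,-c,0],[0,0,-1.]])
    return b@Ro.from_euler('y',tilt).as_matrix()
def rel(p,Rt=None):
    s=get_state(); R=s['ee_rot']; d=R.T@(np.array(p)-s['ee_pos'])/.03
    t=np.zeros(3) if Rt is None else np.degrees(Ro.from_matrix(R.T@Rt).as_rotvec())/6
    print('lin',d.round(2),'turn',t.round(2)); 
def st():
    s=get_state(); print(round(float(s['clock']),2),s['ee_pos'].round(4),'F',s['wrist_force'].round(1),'j',s['joints'].round(2),'g',round(float(s['grip_width']),3))
E
python3 - <<'E'
from h import *
rel((.42,-.25,.26),rot(.165,0))
E
```

```text
lin [ 11.39 -10.    -1.53] turn [-0.01  0.    0.9 ]
```

Call:
jog_arm(linear=[[11.4, -10, -1.5], [11.4, -10, -1.5], [11.4, -10, -1.5], [11.4, -10, -1.5], [11.4, -10, -1.5], [11.4, -10, -1.5], [11.4, -10, -1.5], [11.4, -10, -1.5], [11.4, -10, -1.5], [11.4, -10, -1.5]], turn=[[0, 0, 0.9], [0, 0, 0.9], [0, 0, 0.9], [0, 0, 0.9], [0, 0, 0.9], [0, 0, 0.9], [0, 0, 0.9], [0, 0, 0.9], [0, 0, 0.9], [0, 0, 0.9]], hand=[0, 0, 0, 0, 0, 0, 0, 0, 0, 0])

```text
clock: 0.93
ee_pos: [0.3984, -0.282, 0.2557]
ee_rot: [[0.986, 0.165, -0.0], [0.165, -0.986, -0.0], [-0.0, 0.0, -1.0]]
wrist_force: [0.5, -0.2, 0.1]
grip_width: 0.0272
```

```bash
python3 - <<'E'
from h import *
st(); rel((.4515,.1365,.17),rot(.165,0))
E
```

```text
0.93 [ 0.3984 -0.282   0.2557] F [ 0.5 -0.2  0.1] j [ 0.74  0.16 -0.22  1.93  0.04  1.05 -0.9 ] g 0.027
lin [  4.04 -13.47   2.85] turn [0. 0. 0.]
```

Call:
jog_arm(linear=[[4, -13.5, 1.5], [4, -13.5, 1.5], [4, -13.5, 1.5], [4, -13.5, 1.5], [4, -13.5, 1.5], [4, -13.5, 1.5], [4, -13.5, 1.5], [4, -13.5, 2.9], [4, -13.5, 2.9], [4, -13.5, 2.9]], turn=[[0, 0, 0], [0, 0, 0], [0, 0, 0], [0, 0, 0], [0, 0, 0], [0, 0, 0], [0, 0, 0], [0, 0, 0], [0, 0, 0], [0, 0, 0]], hand=[0, 0, 0, 0, 0, 0, 0, 0, 0, 0])

```text
clock: 1.77
ee_pos: [0.4474, 0.1199, 0.1754]
ee_rot: [[0.986, 0.164, 0.001], [0.164, -0.986, -0.0], [0.001, 0.0, -1.0]]
wrist_force: [0.7, -0.6, -0.5]
grip_width: 0.0005
```

```bash
python3 - <<'E'
from h import *
st(); rel((.4515,.1365,.12),rot(.165,0))
E
```

```text
1.77 [0.4474 0.1199 0.1754] F [ 0.7 -0.6 -0.5] j [ 0.15  0.26 -0.55  2.05  0.18  0.87 -1.9 ] g 0.001
lin [ 0.23 -0.52  1.85] turn [ 0.   -0.01  0.  ]
```

Call:
jog_arm(linear=[[0.2, -0.5, 0], [0.2, -0.5, 1], [0.2, -0.5, 1.85], [0.2, -0.5, 1.85], [0.2, -0.5, 1.85]], turn=[[0, 0, 0], [0, 0, 0], [0, 0, 0], [0, 0, 0], [0, 0, 0]], hand=[0, 0, 0, 0, 0])

```text
clock: 2.18
ee_pos: [0.4498, 0.1338, 0.1196]
ee_rot: [[0.986, 0.165, -0.003], [0.165, -0.986, -0.0], [-0.003, -0.0, -1.0]]
wrist_force: [0.5, -0.3, 0.7]
grip_width: 0.0004
```

```bash
python3 - <<'E'
from h import *
st(); rel((.4515,.1365,.10),rot(.165,0))
im=camera('top'); cv2.imwrite('pics/top1.png',cv2.resize(im[130:260,160:360,::-1],None,fx=4,fy=4))
im=camera('scene'); cv2.imwrite('pics/scene1.png',cv2.resize(im[115:255,195:345,::-1],None,fx=4,fy=4))
E
```

```text
2.18 [0.4498 0.1338 0.1196] F [ 0.5 -0.3  0.7] j [ 0.09  0.36 -0.52  2.08  0.26  0.76 -2.  ] g 0.0
lin [ 0.07 -0.08  0.65] turn [-0.    0.03  0.01]
```

View pics/scene1.png

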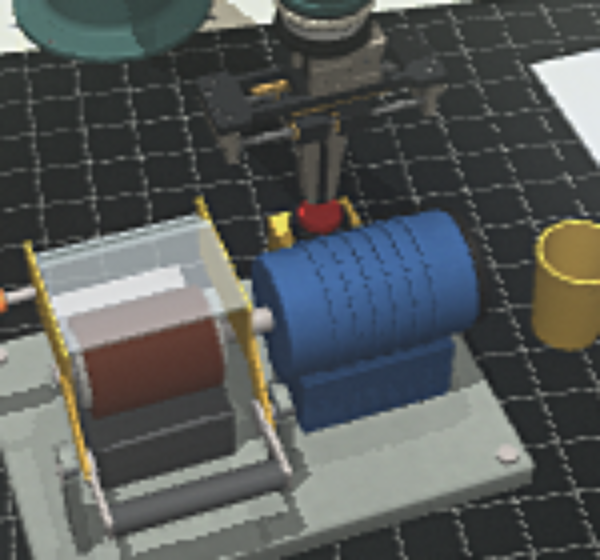

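View pics/top1.png

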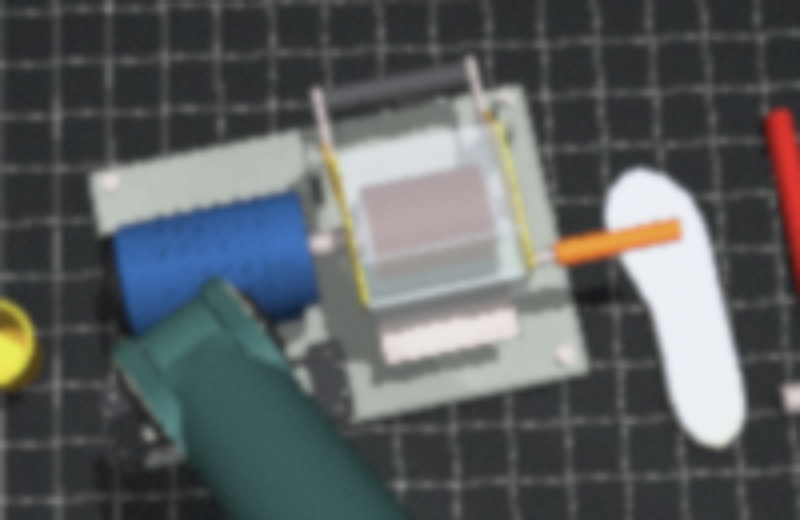

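The tips are right above the button centre in the scene view (about (320,205) in the zoom), and the body is clear of the motor. I'll press in small steps.

Call:
jog_arm(linear=[[0.05, -0.05, 0.3], [0.05, -0.05, 0.4], [0.05, -0.05, 0.5], [0.05, -0.05, 0.55], [0.05, -0.05, 0.6], [0.05, -0.05, 0.6]], turn=[[0, 0, 0], [0, 0, 0], [0, 0, 0], [0, 0, 0], [0, 0, 0], [0, 0, 0]], hand=[0, 0, 0, 0, 0, 0])

```text
clock: 2.78
ee_pos: [0.4525, 0.1356, 0.1025]
ee_rot: [[0.986, 0.165, 0.001], [0.165, -0.986, -0.0], [0.001, 0.0, -1.0]]
wrist_force: [0.7, -0.6, 3.5]
grip_width: 0.0007
```

Call:
jog_arm(linear=[[0, 0, 0.07], [0, 0, 0.13], [0, 0, 0.13]], turn=[[0, 0, 0], [0, 0, 0], [0, 0, 0]], hand=[0, 0, 0])

```text
clock: 3.03
ee_pos: [0.4525, 0.1356, 0.0993]
ee_rot: [[0.986, 0.165, 0.001], [0.165, -0.986, -0.001], [0.0, 0.001, -1.0]]
wrist_force: [-2.6, -2.2, 10.6]
grip_width: 0.0005
```

Call:
jog_arm(linear=[[0, 0, 0.04], [0, 0, 0.07], [0, 0, 0.07], [0, 0, 0.07]], turn=[[0, 0, 0], [0, 0, 0], [0, 0, 0], [0, 0, 0]], hand=[0, 0, 0, 0])

```text
clock: 3.37
ee_pos: [0.4527, 0.1356, 0.099]
ee_rot: [[0.986, 0.165, 0.001], [0.165, -0.986, -0.002], [0.001, 0.002, -1.0]]
wrist_force: [-8.8, -4.1, 30.8]
grip_width: 0.0003
```

The force went from 3.5 N to 10.6 N and then 30.8 N with almost no further travel, so the button is fully in. Next I'll retreat and move to the handle side.

Call:
jog_arm(linear=[[0, 0, -0.3], [0, 0, -1.3], [0, 0, -2.6], [-0.5, 1, -3.9], [-0.5, 2.4, -4.6], [-0.5, 3.8, -5], [-0.5, 5, -5], [-0.5, 6.5, -5], [-0.5, 8, -5], [-0.5, 9, -5]], turn=[[0, 0, 0], [0, 0, 0], [0, 0, 0], [0, 0, 0], [0, 0, 0], [0, 1, 0], [0, 2, 0], [0, 3, 0], [0, 4, 0], [0, 5, 0]], hand=[0, 0, 0, 0, 0, 0, 0, 0, 0, 0])

```text
clock: 4.2
ee_pos: [0.4745, -0.0879, 0.2456]
ee_rot: [[0.89, 0.169, 0.424], [0.148, -0.986, 0.082], [0.432, -0.01, -0.902]]
wrist_force: [0.1, 0.4, -0.0]
grip_width: 0.0004
```

```bash
cat >> h.py <<'E'
SX=np.array([.986,.167,0]);SY=np.array([-.167,.986,0]);SZ=np.array([0,0,1.])
def bar(th,off=-.015): # bar point at guard angle, off along SY
    c=np.array([.5775,-.1815,.171]); e0=np.arctan2(55,130)
    h=c+.13*SX-.055*SZ
    return h-.141*np.cos(e0+th)*SX+.141*np.sin(e0+th)*SZ+off*SY
def tgt(th,yaw,tilt,ins,gap,off=-.015):
    R=rot(yaw,tilt); return bar(th,off)+R[:,2]*ins-R[:,0]*gap,R
E
python3 - <<'E'
from h import *
st()
for t in (30,40,45):
    p,R=tgt(0,.4,np.radians(t),.03,.06); print(t,p); rel(p,R)
E
```

```text
4.2 [ 0.4745 -0.0879  0.2456] F [ 0.1  0.4 -0. ] j [ 0.59 -0.03 -0.34  2.24 -0.38  0.55 -0.87] g 0.0
30 [ 0.54610279 -0.21065951  0.11495848]
lin [-0.36  4.48  4.6 ] turn [ 0.94  0.72 -1.99]
40 [ 0.55557359 -0.20665532  0.10939065]
lin [-0.14  4.4   4.91] turn [ 1.11  2.38 -1.91]
45 [ 0.56060795 -0.20452683  0.10729963]
lin [-0.01  4.36  5.05] turn [ 1.2   3.21 -1.86]
```

```bash
python3 - <<'E'
from h import *
p,R=tgt(0,.4,np.radians(42),-.06,.07); print(p); rel(p,R)
E
```

```text
[ 0.49525428 -0.23215792  0.16868879]
lin [-1.2   4.88  2.21] turn [ 1.15  2.71 -1.89]
```

Call:
jog_arm(linear=[[-1.2, 1.2, 0], [-1.2, 2.4, 0], [-1.2, 3.6, 0.5], [-1.2, 4.9, 1], [-1.2, 4.9, 2.2], [-1.2, 4.9, 2.2], [-1.2, 4.9, 2.2], [-1.2, 4.9, 2.2]], turn=[[0.3, 0.7, -0.5], [0.6, 1.4, -1], [0.9, 2, -1.5], [1.15, 2.7, -1.9], [1.15, 2.7, -1.9], [1.15, 2.7, -1.9], [1.15, 2.7, -1.9], [1.15, 2.7, -1.9]], hand=[0, 0, 0, 0, 0, 0, 0, 0])

```text
clock: 4.87
ee_pos: [0.4923, -0.2153, 0.1755]
ee_rot: [[0.683, 0.398, 0.612], [0.295, -0.917, 0.267], [0.668, -0.002, -0.745]]
wrist_force: [0.9, 0.5, 0.9]
grip_width: 0.0004
```

```bash
python3 - <<'E'
from h import *
st(); p,R=tgt(0,.4,np.radians(42),-.06,.07);rel(p,R);p,R=tgt(0,.4,np.radians(42),.03,.06);rel(p,R)
im=camera('scene'); cv2.imwrite('pics/scene2.png',cv2.resize(im[95:255,125:325,::-1],None,fx=4,fy=3.75))
E
```

```text
4.87 [ 0.4923 -0.2153  0.1755] F [0.9 0.5 0.9] j [ 0.86  0.29 -0.15  2.23 -1.21  0.66  0.57] g 0.0
lin [-0.25  0.55  0.08] turn [-0.07  0.02  0.06]
lin [0.09 0.58 3.08] turn [-0.07  0.02  0.06]
```

View pics/scene2.png

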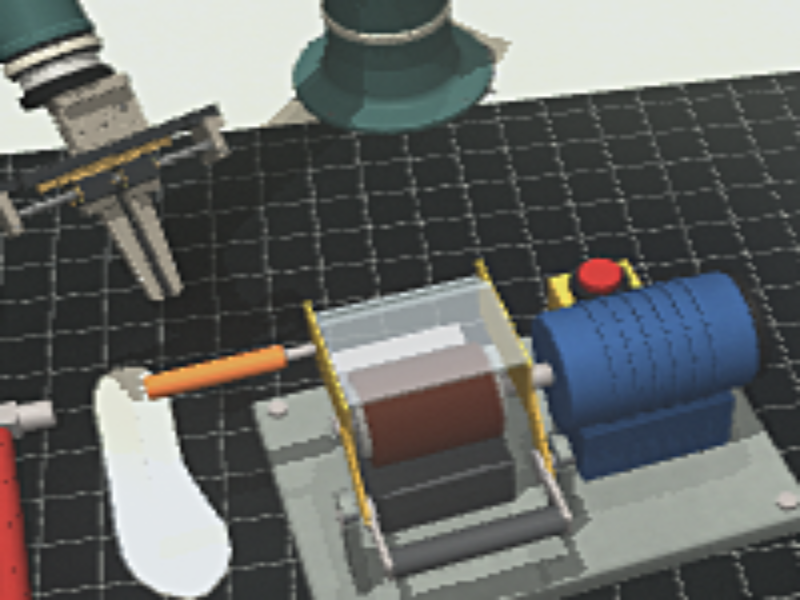

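The tips at about (165,290) in the zoom sit in front of the handle and clear of it. Joint 5 is near its lower limit, so I'll reduce yaw a little while inserting under the handle.

```bash
python3 - <<'E'
from h import *
p,R=tgt(0,.25,np.radians(38),-.03,.06);print(p);rel(p,R)
p,R=tgt(0,.25,np.radians(38),.03,.05);print(p);rel(p,R)
E
```

```text
[ 0.51644014 -0.21253295  0.15763987]
lin [ 0.48 -0.03  0.85] turn [-0.96 -0.58  1.05]
[ 0.5598666  -0.20144435  0.11651584]
lin [0.68 0.2  2.85] turn [-0.96 -0.58  1.05]
```

Call:
jog_arm(linear=[[0, 0, 0], [0.2, 0, 0.4], [0.5, 0, 0.9], [0.5, 0, 0.9], [0.5, 0, 0.9]], turn=[[-0.3, -0.2, 0.3], [-0.6, -0.4, 0.6], [-1, -0.6, 1], [-1, -0.6, 1], [-1, -0.6, 1]], hand=[0, 0, 0, 0, 0])

```text
clock: 5.33
ee_pos: [0.5192, -0.2035, 0.1648]
ee_rot: [[0.759, 0.258, 0.598], [0.208, -0.966, 0.153], [0.617, 0.009, -0.787]]
wrist_force: [0.2, -0.5, -0.6]
grip_width: 0.0005
```

```bash
python3 - <<'E'
from h import *
st(); p,R=tgt(0,.25,np.radians(38),.03,.05);rel(p,R)
E
```

```text
5.33 [ 0.5192 -0.2035  0.1648] F [ 0.2 -0.5 -0.6] j [ 0.78  0.27 -0.21  2.25 -1.25  0.44  0.4 ] g 0.001
lin [0.05 0.27 2.09] turn [ 0.   -0.02  0.13]
```

Call:
jog_arm(linear=[[0, 0.1, 0.7], [0, 0.2, 1.4], [0, 0.3, 2.1], [0, 0.3, 2.1], [0, 0.3, 2.1]], turn=[[0, 0, 0], [0, 0, 0], [0, 0, 0], [0, 0, 0], [0, 0, 0]], hand=[0, 0, 0, 0, 0])

```text
clock: 5.75
ee_pos: [0.558, -0.2051, 0.1143]
ee_rot: [[0.76, 0.253, 0.598], [0.203, -0.967, 0.152], [0.617, 0.006, -0.787]]
wrist_force: [-0.4, -0.2, -0.4]
grip_width: 0.0
```

```bash
python3 - <<'E'
from h import *
st(); p,R=tgt(0,.25,np.radians(38),.03,.05);rel(p,R)
im=camera('scene'); cv2.imwrite('pics/scene3.png',cv2.resize(im[95:255,125:325,::-1],None,fx=4,fy=3.75))
im=camera('top'); cv2.imwrite('pics/top3.png',cv2.resize(im[130:280,200:400,::-1],None,fx=4,fy=4))
E
```

```text
5.75 [ 0.558  -0.2051  0.1143] F [-0.4 -0.2 -0.4] j [ 1.03  0.48 -0.57  2.18 -1.28  0.22  0.48] g 0.0
lin [ 0.12 -0.1  -0.  ] turn [ 0.01 -0.01  0.08]
```

View pics/scene3.png

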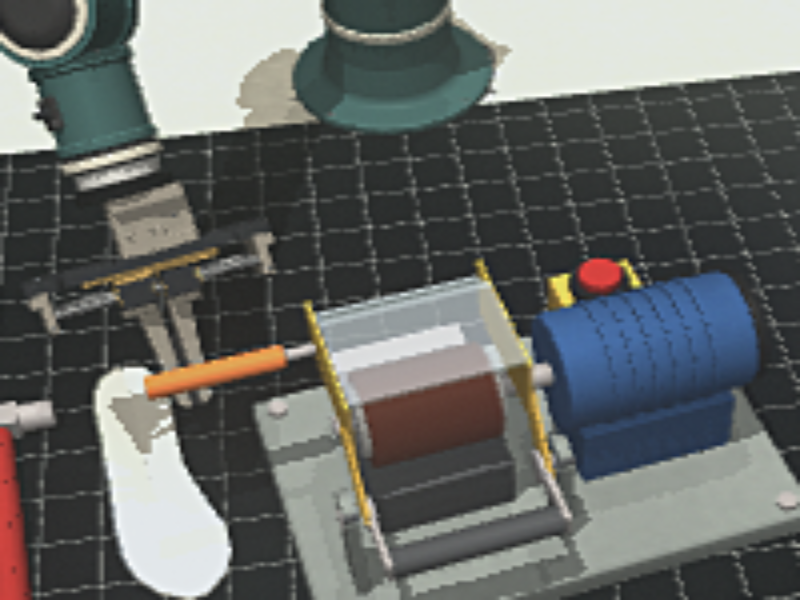

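View pics/top3.png

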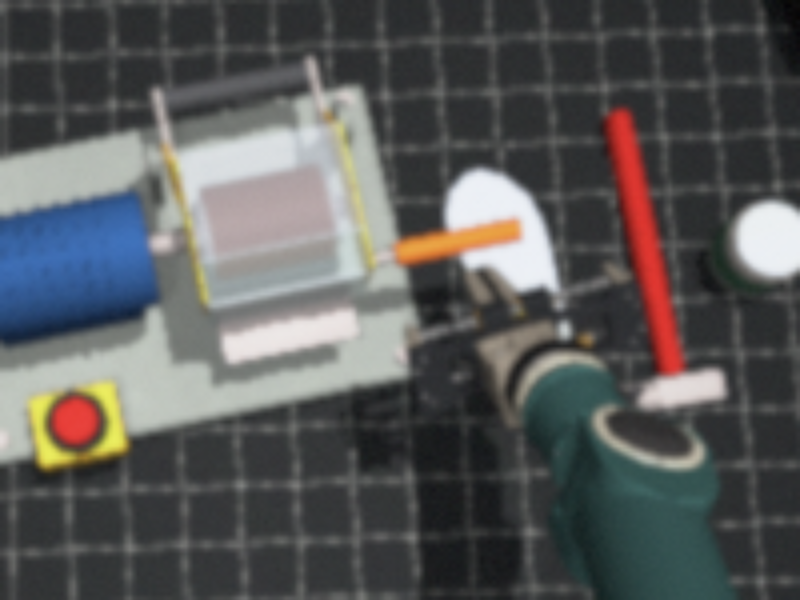

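The fingers are beneath the handle, with the tips at zoomed scene (195,400), and nothing is touching. Next I'll compute the arc.

```bash
cat >> h.py <<'E'
def arc(ths,gap=.022,yaw=.25):
    for th in ths:
        p,R=tgt(th,yaw,np.radians(38-16*max(th,0)/.9),.03,gap); print(th,p.round(3),end=' '); rel(p,R)
E
python3 - <<'E'
from h import *
arc([0],.03);arc([0,.1,.2,.3,.5,.7])
E
```

```text
0 [ 0.575 -0.198  0.129] lin [ 0.76 -0.11  0.04] turn [ 0.04 -0.01  0.11]
0 [ 0.581 -0.196  0.134] lin [ 1.02 -0.11  0.04] turn [ 0.04 -0.01  0.11]
0.1 [ 0.586 -0.195  0.146] lin [ 1.41 -0.09 -0.19] turn [ 0.04 -0.31  0.11]
0.2 [ 0.592 -0.194  0.158] lin [ 1.82 -0.06 -0.38] turn [ 0.04 -0.61  0.1 ]
0.3 [ 0.6   -0.193  0.17 ] lin [ 2.25 -0.03 -0.53] turn [ 0.04 -0.9   0.1 ]
0.5 [ 0.617 -0.19   0.19 ] lin [ 3.12  0.03 -0.68] turn [ 0.05 -1.49  0.1 ]
0.7 [ 0.638 -0.187  0.205] lin [ 4.    0.11 -0.65] turn [ 0.05 -2.09  0.1 ]
```

Call:
jog_arm(linear=[[0.4, -0.1, 0], [0.7, -0.1, 0], [0.85, -0.1, 0], [1, -0.1, 0], [1.2, -0.1, -0.1], [1.4, -0.1, -0.2], [1.4, -0.1, -0.2]], turn=[[0, 0, 0.1], [0, 0, 0.1], [0, 0, 0.1], [0, 0, 0.1], [0, -0.15, 0.1], [0, -0.3, 0.1], [0, -0.3, 0.1]], hand=[0, 0, 0, 0, 0, 0, 0])

```text
clock: 6.43
ee_pos: [0.5864, -0.1947, 0.1476]
ee_rot: [[0.78, 0.247, 0.575], [0.203, -0.969, 0.141], [0.592, 0.007, -0.806]]
wrist_force: [-5.4, -2.5, 0.4]
grip_width: 0.0008
```

```bash
python3 - <<'E'
from h import *
st(); arc([.1,.2,.3,.5,.7,.8,.9])
im=camera('scene'); cv2.imwrite('pics/scene4.png',cv2.resize(im[95:255,125:325,::-1],None,fx=4,fy=3.75))
E
```

```text
6.43 [ 0.5864 -0.1947  0.1476] F [-5.4 -2.5  0.4] j [ 0.78  0.39 -0.36  2.13 -1.06  0.31  0.13] g 0.001
0.1 [ 0.586 -0.195  0.146] lin [-0.03  0.02  0.02] turn [ 0.06 -0.01  0.03]
0.2 [ 0.592 -0.194  0.158] lin [ 0.37  0.04 -0.18] turn [ 0.06 -0.31  0.03]
0.3 [ 0.6   -0.193  0.17 ] lin [ 0.79  0.06 -0.34] turn [ 0.06 -0.6   0.03]
0.5 [ 0.617 -0.19   0.19 ] lin [ 1.66  0.12 -0.52] turn [ 0.06 -1.19  0.03]
0.7 [ 0.638 -0.187  0.205] lin [ 2.54  0.19 -0.51] turn [ 0.06 -1.79  0.03]
0.8 [ 0.65  -0.185  0.211] lin [ 2.97  0.23 -0.44] turn [ 0.06 -2.08  0.03]
0.9 [ 0.662 -0.183  0.216] lin [ 3.39  0.27 -0.33] turn [ 0.06 -2.38  0.02]
```

View pics/scene4.png

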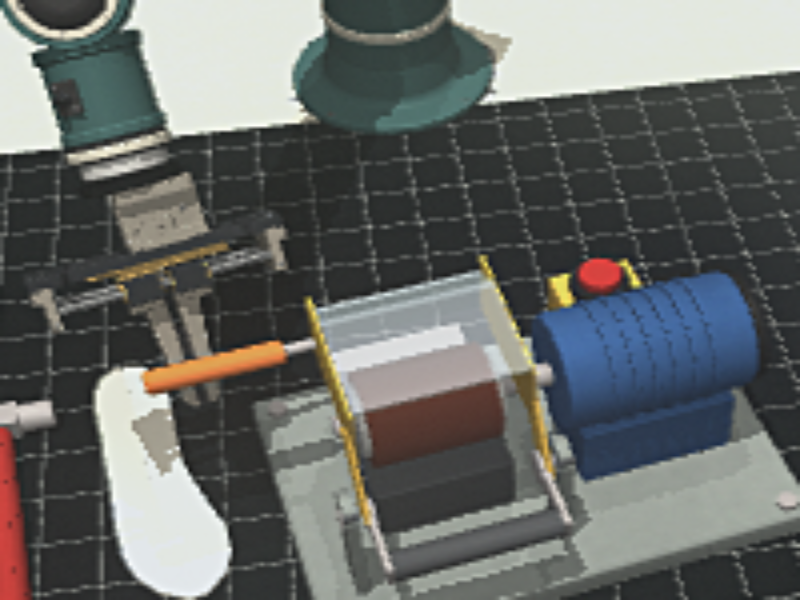

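Call:
jog_arm(linear=[[0.2, 0, -0.1], [0.4, 0, -0.2], [0.6, 0, -0.3], [0.8, 0.1, -0.35], [1.0, 0.1, -0.4], [1.2, 0.1, -0.45], [1.4, 0.1, -0.5], [1.4, 0.1, -0.5]], turn=[[0, -0.15, 0], [0, -0.3, 0], [0, -0.45, 0], [0, -0.6, 0], [0, -0.75, 0], [0, -0.9, 0], [0, -1, 0], [0, -1, 0]], hand=[0, 0, 0, 0, 0, 0, 0, 0])

```text
clock: 7.15
ee_pos: [0.6125, -0.1904, 0.1847]
ee_rot: [[0.835, 0.248, 0.492], [0.216, -0.969, 0.121], [0.507, 0.005, -0.862]]
wrist_force: [-0.5, -1.2, -0.2]
grip_width: 0.0004
```

```bash
python3 - <<'E'
from h import *
st(); arc([.4,.5,.6,.7,.8,.9,1.0])
im=camera('scene'); cv2.imwrite('pics/scene5.png',cv2.resize(im[95:255,125:325,::-1],None,fx=4,fy=3.75))
E
```

```text
7.15 [ 0.6125 -0.1904  0.1847] F [-0.5 -1.2 -0.2] j [ 0.48  0.33 -0.08  2.01 -0.69  0.46 -0.34] g 0.0
0.4 [ 0.608 -0.192  0.18 ] lin [-0.21  0.01  0.05] turn [0.04 0.08 0.03]
0.5 [ 0.617 -0.19   0.19 ] lin [ 0.22  0.04 -0.06] turn [ 0.04 -0.22  0.03]
0.6 [ 0.628 -0.189  0.198] lin [ 0.65  0.07 -0.13] turn [ 0.04 -0.52  0.03]
0.7 [ 0.638 -0.187  0.205] lin [ 1.09  0.11 -0.15] turn [ 0.04 -0.81  0.03]
0.8 [ 0.65  -0.185  0.211] lin [ 1.53  0.14 -0.12] turn [ 0.04 -1.11  0.03]
0.9 [ 0.662 -0.183  0.216] lin [ 1.96  0.18 -0.05] turn [ 0.04 -1.41  0.03]
1.0 [ 0.675 -0.181  0.219] lin [2.38 0.22 0.07] turn [ 0.04 -1.7   0.02]
```

View pics/scene5.png

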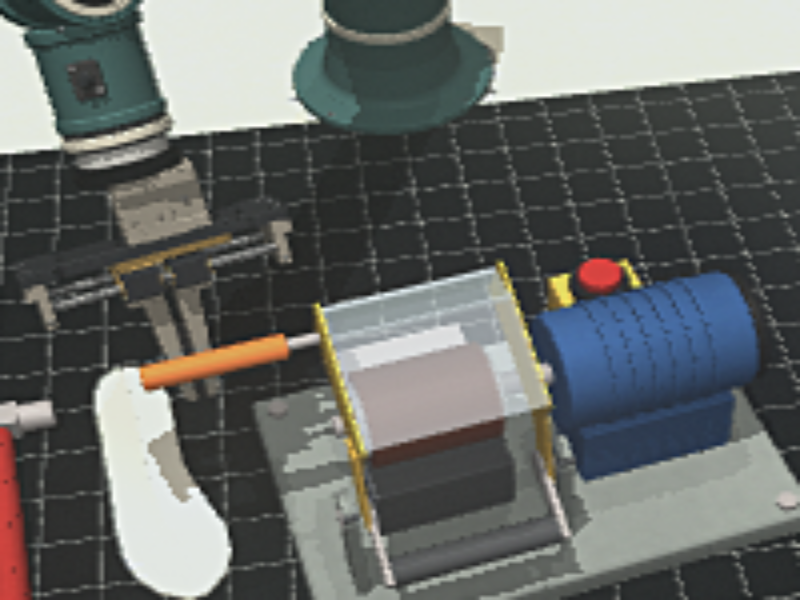

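The guard is rising with the handle resting on the fingers (about (215,360) in the zoom). Next I'll go past the balance point.

Call:
jog_arm(linear=[[0.2, 0, -0.05], [0.4, 0, -0.1], [0.6, 0.1, -0.1], [0.8, 0.1, -0.15], [1.0, 0.1, -0.15], [1.2, 0.1, -0.15], [1.4, 0.1, -0.1], [1.6, 0.2, -0.1], [1.7, 0.2, -0.1], [1.8, 0.2, -0.1]], turn=[[0, -0.15, 0], [0, -0.3, 0], [0, -0.45, 0], [0, -0.6, 0], [0, -0.75, 0], [0, -0.9, 0], [0, -1, 0], [0, -1.1, 0], [0, -1.2, 0], [0, -1.3, 0]], hand=[0, 0, 0, 0, 0, 0, 0, 0, 0, 0])

```text
clock: 8.03
ee_pos: [0.6566, -0.1849, 0.2129]
ee_rot: [[0.895, 0.247, 0.371], [0.229, -0.969, 0.092], [0.382, 0.003, -0.924]]
wrist_force: [-0.4, 0.6, -0.0]
grip_width: 0.0003
```

```bash
python3 - <<'E'
from h import *
st(); arc([.8,.9,1.0,1.1])
im=camera('scene'); cv2.imwrite('pics/scene6.png',cv2.resize(im[95:255,125:325,::-1],None,fx=4,fy=3.75))
E
```

```text
8.03 [ 0.6566 -0.1849  0.2129] F [-0.4  0.6 -0. ] j [ 0.25  0.37  0.09  1.82 -0.4   0.66 -0.71] g 0.0
0.8 [ 0.65  -0.185  0.211] lin [-0.22 -0.05 -0.03] turn [0.02 0.22 0.  ]
0.9 [ 0.662 -0.183  0.216] lin [ 0.22 -0.01 -0.01] turn [ 0.02 -0.08  0.  ]
1.0 [ 0.675 -0.181  0.219] lin [0.65 0.03 0.04] turn [ 0.02 -0.38  0.  ]
1.1 [ 0.687 -0.179  0.221] lin [1.07 0.06 0.14] turn [ 0.02 -0.67  0.  ]
```

View pics/scene6.png

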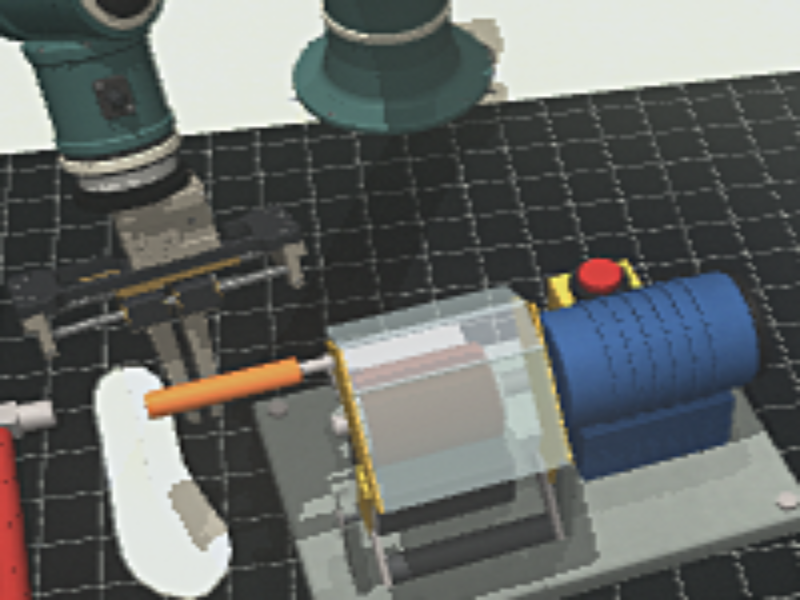

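Call:
jog_arm(linear=[[0.15, 0, 0], [0.3, 0, 0], [0.45, 0, 0], [0.6, 0, 0], [0.65, 0, 0], [0.65, 0, 0], [0.65, 0, 0], [0.65, 0, 0]], turn=[[0, -0.1, 0], [0, -0.2, 0], [0, -0.3, 0], [0, -0.4, 0], [0, -0.4, 0], [0, -0.4, 0], [0, -0.4, 0], [0, -0.4, 0]], hand=[0, 0, 0, 0, 0, 0, 0, 0])

```text
clock: 8.75
ee_pos: [0.6737, -0.1805, 0.2203]
ee_rot: [[0.91, 0.247, 0.334], [0.233, -0.969, 0.082], [0.344, 0.003, -0.939]]
wrist_force: [-0.8, -1.3, -0.0]
grip_width: 0.0005
```

```bash
python3 - <<'E'
from h import *
st(); 
im=camera('scene'); cv2.imwrite('pics/scene7.png',cv2.resize(im[95:255,125:325,::-1],None,fx=4,fy=3.75))
E
```

```text
8.75 [ 0.6737 -0.1805  0.2203] F [-0.8 -1.3 -0. ] j [ 0.2   0.4   0.12  1.75 -0.35  0.72 -0.78] g 0.001
```

View pics/scene7.png

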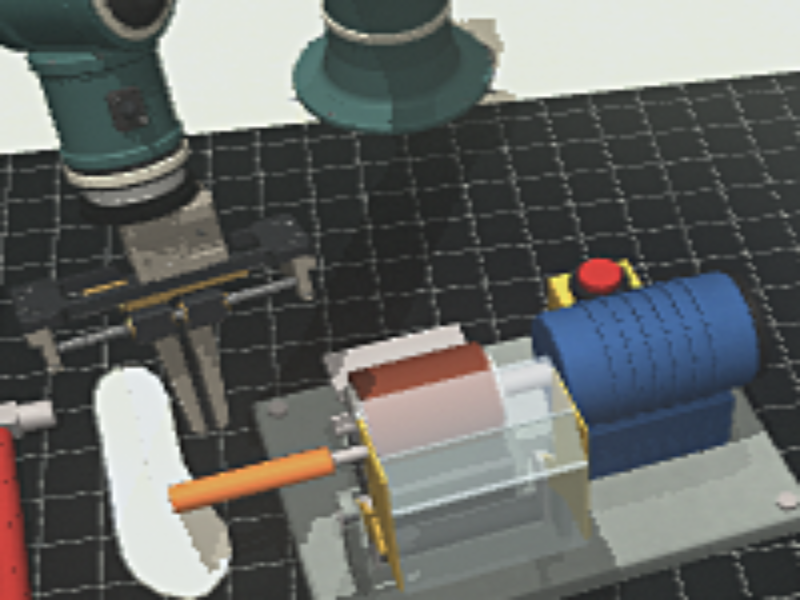

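The guard has left the fingers and swung back, with the handle now at about (250,480) in the zoom. Next I'll retreat along the tool axis.

Call:
jog_arm(linear=[[-0.5, 0, 0], [-1, 0, -0.5], [-1, 0, -1.5], [-1, 0, -2.5], [-1, 0, -3.5], [-1, 0, -3.5], [-1, 0, -3.5], [-1, 0, -3.5], [-1, 0, -3.5], [-1, 0, -3.5]], turn=[[0, 0, 0], [0, 0, 0], [0, 0, 0], [0, 0, 0], [0, 0, 0], [0, 0, 0], [0, 0, 0], [0, 0, 0], [0, 0, 0], [0, 0, 0]], hand=[0, 0, 0, 0, 0, 0, 0, 0, 0, 0])

```text
clock: 9.63
ee_pos: [0.6113, -0.1955, 0.3071]
ee_rot: [[0.91, 0.247, 0.332], [0.233, -0.969, 0.083], [0.342, 0.002, -0.94]]
wrist_force: [-0.2, -0.1, -0.3]
grip_width: 0.0004
```

```bash
python3 - <<'E'
from h import *
st(); 
im=camera('scene'); cv2.imwrite('pics/scene8.png',im[...,::-1]);im=camera('top'); cv2.imwrite('pics/top8.png',im[...,::-1])
for th in (1.4,1.5): print(th,bar(th,0),proj('scene',bar(th,0)),proj('top',bar(th,0)))
for n in('scene','top'):
    im=cv2.imread(f'pics/{n}8.png');h=cv2.cvtColor(im,cv2.COLOR_BGR2HSV)
    m=((h[...,0]>=5)&(h[...,0]<=20)&(h[...,1]>150)&(h[...,2]>120)).astype(np.uint8)
    N,l,s,c=cv2.connectedComponentsWithStats(m);print(n,[(s[i].tolist(),c[i].round(1)) for i in range(1,N) if s[i,4]>60])
E
```

```text
9.63 [ 0.6113 -0.1955  0.3071] F [-0.2 -0.1 -0.3] j [ 0.23  0.23  0.15  1.78 -0.3   0.88 -0.79] g 0.0
1.4 [ 0.73729958 -0.15443455  0.2533048 ] [185.84739247 217.5561714 ] [305.8389598  135.49268846]
1.5 [ 0.75065731 -0.15217214  0.24941734] [187.18148632 222.46320084] [304.7102003  131.85390877]
scene [([167, 215, 41, 16, 284], array([187.4, 222.4]))]
top [([288, 126, 33, 12, 215], array([304.4, 131.4])), ([251, 173, 31, 21, 456], array([266.6, 183.1]))]
```

View pics/scene8.png

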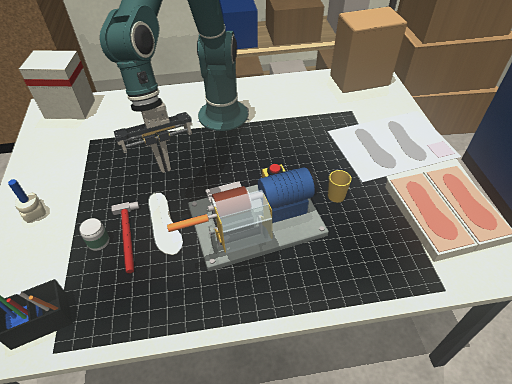

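View pics/top8.png

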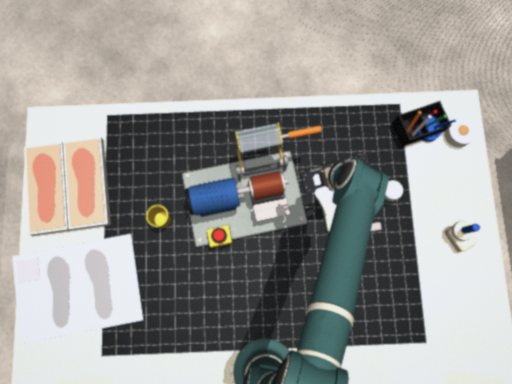

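The handle centroid is (187.4,222.4) in the scene view and (304.4,131.4) in the top view. For a guard angle of 1.5 I predicted (187.2,222.5) and (304.7,131.9), so the guard is on its rear stop. The bystanders look unmoved. I'll hold briefly, then recheck.

Call:
jog_arm(linear=[[0, 0, -0.5], [0, 0, -0.5], [0, 0, -0.5], [0, 0, -0.5], [0, 0, -0.5], [0, 0, -0.5]], turn=[[0, 0, 0], [0, 0, 0], [0, 0, 0], [0, 0, 0], [0, 0, 0], [0, 0, 0]], hand=[0, 0, 0, 0, 0, 0])

```text
clock: 10.23
ee_pos: [0.6066, -0.197, 0.3222]
ee_rot: [[0.91, 0.247, 0.333], [0.233, -0.969, 0.083], [0.343, 0.003, -0.939]]
wrist_force: [-0.1, 0.6, 0.3]
grip_width: 0.0005
```

```bash
python3 - <<'E'
from h import *
im=camera('scene')[...,::-1].copy(); a=cv2.imread('pics/scene8.png'); b=cv2.imread('pics/scene0.png')
print('late change', (cv2.absdiff(im,a)[175:270,150:340].max(2)>40).sum())
for n,(x0,y0,x1,y1) in dict(cup=(325,165,355,205),tin=(78,215,110,252),hammer=(112,200,140,275),insole=(145,205,166,250)).items():
    print(n,(cv2.absdiff(im,b)[y0:y1,x0:x1].max(2)>40).sum())
st(); sign_off()
E
```

```text
late change 52
cup 0
tin 0
hammer 0
insole 0
10.28 [ 0.6066 -0.197   0.3223] F [ 0.4 -0.1  0.2] j [ 0.24  0.21  0.15  1.77 -0.3   0.9  -0.79] g 0.0
the job is handed in; nothing more can be done
```

I pressed the stop button fully down, then pushed the guard up past its balance point by its handle. It swung back onto its rear stop and stayed up, and I handed the job in at 10.3 s.

- **Button:** I pressed with the closed fingertips until the button hit its hard stop. The wrist force rose to about 31 N with almost no further travel.
- **Guard:** The tilted fingertips lifted the orange handle slowly along its arc to about 0.9–1.0 rad, where it swung on by itself.
- **Guard position:** In both views the handle sits within 0.6 px of where it should be at 1.5 rad.
- **Bystanders:** The cup, tin and hammer, and the part of the insole I compared, show no pixel change from the start.
- **Robot:** It was clear of everything at hand-in, with wrist force around zero.
- **One unresolved check:** 52 pixels around the sander changed between the last two pictures. I took this to be the arm or its shadow moving, but I did not look further into it.

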